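Tighten the kettle tray's hold-down bolt with the click-handle wrench

TASK

Take the blue click-handle wrench from its cork mat, set its socket fully down over the brass square-headed bolt that clamps the kettle tray to the dresser, and turn it clockwise (seen from above) until the handle trips, breaking away out of line with the wrench's head. Stop there, well before the handle reaches the end of its play, lift the wrench off with the bolt left tight, and lay it flat back on the cork mat, its handle straight. Work gently: do not force the wrench against the bolt, and do not disturb the mug, cafetière, biscuit tin or scoop.

Things in the scene. Friction and masses are not known exactly. Their poses are not given: they have to be found in the camera images.
- socket_mouth (a point): Centre of the mouth (27 mm square, 24 mm deep, 3 mm chamfer, opens downwards) under the wrench's dark steel head, a 46 mm square block; the wrench is 50 mm tall here with a white pointer on top. z up; x along the straight handle from the head to its free end; the socket's flats are square to x and y. The wrench weighs about 0.3 kg.
- wrench_grip (a point): Centre of the blue handle at its grip, 90 mm from the socket's axis, 36 mm above the plane of the socket mouth. x along the handle to its free end, z up. The bar is 20 mm wide and 20 mm tall, has a 50 mm round hub over the head and ends 140 mm from the socket's axis. It trips by turning on the head about the socket's own axis, so it keeps the same circle.
- handle_end (a point): Bottom of the black rubber foot (16 mm thick, 28 mm tall) under the handle's free end, 132 mm from the socket's axis and level with the socket mouth, so that the wrench lies level on head and foot.
- handle (a joint): Angle (rad) the handle has broken away clockwise from the head: 0 straight, end of play 0.5. It stays 0 until the torque reaches about 0.8 N m (9 N at the grip), then gives way with the force no longer rising, and springs back straight when eased. Tripped: over 0.10; over 0.42 is forced to the end of its play. Anticlockwise the handle is rigid with the head.
- bolt_seat (a point): On the hold-down bolt's axis, on top of its round steel flange (56 mm across, 28 mm above the dresser), where the socket mouth comes to rest. The brass square head rises 21 mm above it, 24 mm across flats, its top 3 mm stepped in to 19 mm. z up, x and y square to the flats. The wrench fits in any of four quarter turns.
- bolt_mark (a point): Red line on the rim of the bolt's flange, 26 mm from the bolt's axis, turning with it. The bolt turns clockwise against light drag (about 0.15 N m) for an unknown 0.3 to 0.8 rad and then comes up tight. Swing the handle on the robot's side of the bolt, where there is room.
- mat_top (a point): Centre of the top of the cork mat (220 mm along x, 120 mm along y, 4 mm thick, fixed), where the wrench lies at the start and must lie at the end.
- mug: Speckled grey stoneware mug, 82 mm across, 95 mm tall, origin under its centre; bystander on the tray.
- cafetiere: Glass cafetière, 98 mm across with a black handle, 280 mm tall with its plunger raised, origin under its centre; bystander on the tray.
- tin: Steel biscuit tin 104 x 114 mm, 90 mm tall, with a spring clip, origin under its centre; bystander on the tray.
- scoop: Yellow plastic measuring scoop, cup 44 mm across and 26 mm tall with a 100 mm handle along its +y, origin under its cup; bystander on the tray.
There are look-alikes about, which are no part of the job. What is shaped like the part that bears bolt_seat but purple is not meant.

How it is judged:
By the outcome, as a careful person would: the job done as asked, in the order asked, and still so for the second after the job is handed in, with the robot touching nothing.
It also fails if it takes over 72 s, if anything falls off the work surface, if the arm or the gripper's body presses on something with over 40 N, if the wrist force passes 120 N, or if a joint passes its speed limit or range.

ROBOT

A 6-joint arm with a two-finger parallel gripper is mounted at the origin on the work surface. World frame = base frame: x ahead of the robot, y to its left, z up, the work surface at z = 0. Lengths are in m, angles in rad, forces in N, time in s.
With the tool pointing down it reaches from about 0.35 to 0.875 m from the base axis. Payload 4.2 kg.
Tool frame: the origin (TCP) lies between the finger pads; the fingertips stand ctrl.nose_length ahead of it and the grasp point (between the pads) is the TCP (ctrl.nose_length is the distance from the TCP to the fingertips, in m); z points along the fingers, y is the line along which they close (so a half turn about z gives the same grasp; the last joint's range is limited). The gripper opens to 87 mm and grips with 3 to 60 N. Pads are 19 mm wide; open, the fingers measure 117 mm over their backs; the gripper's body (75 mm by 190 mm) begins 51 mm behind the grasp point.
Start: joints at [-0.97, 0.385, 0.008, 0, -1.194, -0.259], TCP at [0.21, -0.589, 0.242] pointing down, gripper open.
Joint ranges: [-3.14, 3.14], [-1.21, 2.06], [-1.07, 1.41], [-3.16, 2.05], [-2.99, -0.16], [-3.1, 3.1]. Speed limits (rad/s): [2.79, 2.79, 3.14, 3.14, 3.14, 3.14].

INTERFACE

Orientations are given as a 3x3 rotation matrix whose columns are the frame's x, y, z axes.
In Python, from station import ctrl gives the robot as it stands. Calls block until the motion is done:
- ctrl.movep(position, orientation): joint-space move of the TCP to a pose.
- ctrl.line_to(position, frame=None, rate=0.15, max_force=None): straight line of the TCP; frame=None keeps the orientation; rate is the mean speed in m/s. With max_force (N) it stops when the force on the tool has changed by that much, and returns True; else False.
- ctrl.move_j(angles): joint-space move.
- ctrl.open() and ctrl.close(f_grip=None): open the fingers fully, or close them until they stop; f_grip is the grip in N (None keeps the last).
- ctrl.sleep(seconds).
- ctrl.inverse_kinematics(position, orientation): joint angles nearest the present ones, or None.
- ctrl.state(): the state.
- ctrl.grab_frame(name): name is "scene" or "side" or "wrist"; returns a dict with "frame" (420x560x3 uint8, red, green, blue), "z_map" (420x560 float32, m along the optical axis (not along the pixel's ray), 0 where there is no reading), "fx", "fy", "cx", "cy" (pixels), "origin" and "rotation" of the camera in the world. Camera axes: x right, y down, z forward; pixel columns grow to the right and rows downward; lengths in m; the calibration is good to about 2 mm. A picture is of the moment at which its call begins.
A pose or a line that the arm cannot do raises ctrl.Unreachable and nothing moves.
- ctrl.hand_in(): hands the job in; it is judged then, once.
The state is a dict: "clock": time; "joints": joint angles; "dq": joint speeds; "tau": joint torques, N m; "tcp_pos": TCP position; "eef_rot": TCP orientation; "contact_force": force on the tool from outside, world axes, zero at the start; "wrist_torque": the same for the moment, N m; "finger_gap": finger opening in m; "gripper_force": force on a finger pad.
Only numpy, scipy, OpenCV 4.12 (cv2) and the standard library are available. Lean on these libraries where they do the work, as an engineer would, in place of code of your own. Each camera call takes 0.05 s, during which the arm holds its last target. There are 200 camera calls.

## Working session

There is one attempt and no reset: what is moved stays moved. The work goes in short steps, each a Python script; the robot and the scene stay as the last script left them, time stands still between calls to the robot, and variables do not carry over. Pictures are saved under pics/ and viewed, at most 10 in all, crops included, and the job is handed in when it is done.

```bash
mkdir -p pics; ls; python3 - <<'E'
from station import ctrl
import cv2,pickle
d={}
for n in("scene","side","wrist"):
    f=ctrl.grab_frame(n);d[n]=f
    print(n,f["origin"],f["rotation"].tolist(),f["fx"])
pickle.dump(d,open("f0.pkl","wb"))
import numpy as np
cv2.imwrite("pics/a.png",cv2.resize(d["scene"]["frame"][:,:,::-1],(784,588)))
cv2.imwrite("pics/b.png",cv2.resize(d["side"]["frame"][:,:,::-1],(784,588)))
print(ctrl.state(),ctrl.nose_length)
E
```

```text
pics
scene [1.26210762 0.30251047 0.63690446] [[-0.3489198562332689, 0.554283128719426, -0.755662058822037], [0.9369791716217717, 0.2218425488306906, -0.26991834964537254], [0.018026809843506894, -0.8022194816540591, -0.5967570170358778]] 418.4387905170423
side [0.19995828 0.5392911  0.63761435] [[-0.7923574486713786, -0.4213043957741918, 0.4412168170370737], [-0.6098647278319764, 0.5288664699729987, -0.5902247628528715], [0.015319506565575115, -0.7367515612739768, -0.6759899774988863]] 387.550860226842
wrist [ 0.13494129 -0.61507721  0.38362821] [[-0.3354622064325092, 0.9025322807377989, 0.2700010931119726], [0.9420521727706875, 0.3208780994158364, 0.09785166883251266], [0.001676852247439394, 0.28718065314625235, -0.9578749712906339]] 369.6359764587082
{'clock': 0.15, 'joints': array([-9.70350071e-01,  3.85414321e-01,  6.96597637e-03, -3.23787692e-04,
       -1.19400534e+00, -2.58589099e-01]), 'dq': array([-8.07134672e-05, -2.28429199e-03,  3.38639756e-03,  2.64471732e-03,
       -1.14366984e-03,  3.57494328e-04]), 'tau': array([-2.46511991e-04, -3.91052592e+01,  1.87587655e+01,  4.22236785e+00,
        1.23785160e-02, -1.43033685e-04]), 'tcp_pos': array([ 0.20939222, -0.58844816,  0.24070455]), 'eef_rot': array([[-9.42173672e-01, -3.35124303e-01, -6.88003286e-04],
       [-3.35124983e-01,  9.42172427e-01,  1.53755351e-03],
       [ 1.32946178e-04,  1.67920952e-03, -9.99998581e-01]]), 'contact_force': array([-0.58586362,  0.08875662,  1.07829821]), 'wrist_torque': array([-0.05753607,  0.01687426,  0.01896865]), 'gripper_force': 0.0, 'finger_gap': 0.0872898334212079} 0.019
```

View pics/a.png

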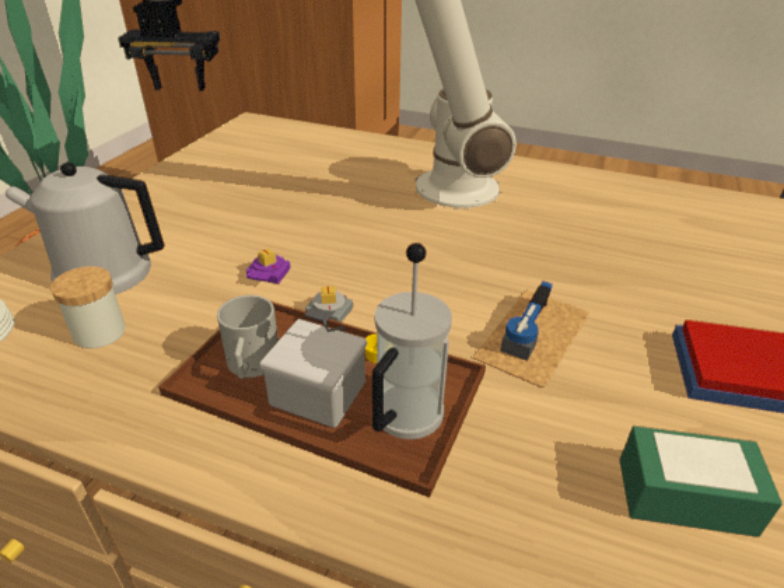

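View pics/b.png

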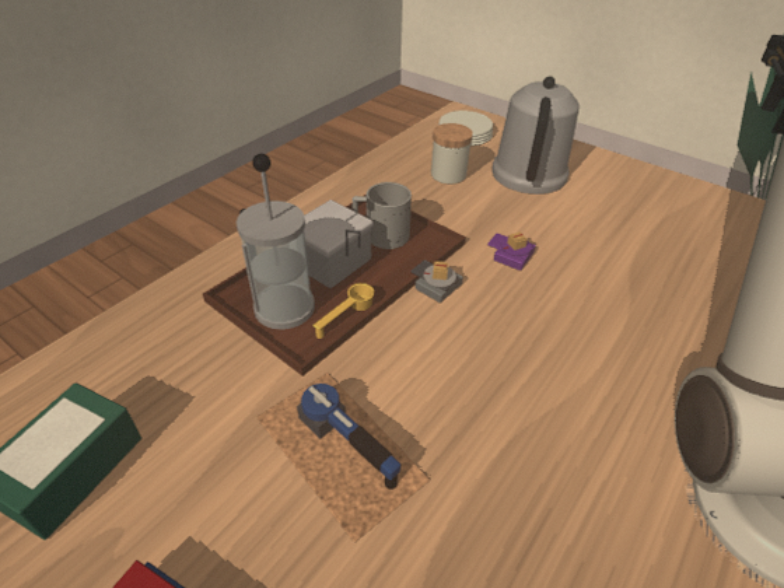

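The scene view shows the wrench on its mat at (525,325), with the head at (520,335) and the free end at (545,290). There are two bolt-like parts. The one at (329,303), beside the tray, has a grey flange and brass head. The one at (268,265) has a purple flange and is excluded by the task. In the side view the grey one is at (440,275), the purple one at (515,250) and the wrench at (320,400) to (390,475). I take the grey one as the bolt, because it is steel and clamps the tray edge.

```bash
cat > h.py <<'E'
import numpy as np,cv2
from station import ctrl
def cloud(f):
    z=f["z_map"];v,u=np.mgrid[:z.shape[0],:z.shape[1]]
    P=np.stack([(u-f["cx"])/f["fx"]*z,(v-f["cy"])/f["fy"]*z,z],-1)@f["rotation"].T+f["origin"]
    P[z<=0]=np.nan
    return P
def px(f,p):
    q=(np.asarray(p)-f["origin"])@f["rotation"]
    return np.array([f["fx"]*q[0]/q[2]+f["cx"],f["fy"]*q[1]/q[2]+f["cy"]])
def down(a):  # tool y (closing) axis at world yaw a, z down
    y=np.array([np.cos(a),np.sin(a),0]);z=np.array([0,0,-1.]);return np.stack([np.cross(y,z),y,z],1)
E
python3 - <<'E'
from h import *
import pickle
d=pickle.load(open("f0.pkl","rb"))
for n,bb,wb in(("scene",(329,303),(525,325)),("side",(440,275),(345,435))):
    f=d[n];P=cloud(f);hsv=cv2.cvtColor(f["frame"],cv2.COLOR_RGB2HSV)
    v,u=np.mgrid[:420,:560]
    near=lambda c,r:np.hypot(u-c[0]/1.4,v-c[1]/1.4)<r
    ok=np.isfinite(P[...,2])
    br=near(bb,22)&ok&(hsv[...,1]>120)&(hsv[...,0]>15)&(hsv[...,0]<32)&(P[...,2]>.03)
    print(n,"brass",br.sum(),np.median(P[br],0),P[br].min(0),P[br].max(0))
    t=br&(P[...,2]>.046);print(" top",t.sum(),P[t].mean(0))
    bl=near(wb,75)&ok&(hsv[...,0]>100)&(hsv[...,0]<125)&(hsv[...,1]>100)&(P[...,2]>.02)
    X=P[bl];print(" blue",len(X),X.min(0),X.max(0))
    t=X[X[:,2]>.05];print(" hubtop",len(t),np.mean(t,0))
    w=near(wb,75)&ok&(P[...,2]>.036)
    X=P[w][:,:2];m=X.mean(0);_,_,V=np.linalg.svd(X-m);print(" all",len(X),m,V[0],((X-m)@V[0]).min(),((X-m)@V[0]).max())
    c=cv2.minAreaRect(X.astype(np.float32));print(c)
E
```

```text
scene brass 107 [ 0.55919049 -0.0728516   0.0450472 ] [ 0.53830839 -0.09139414  0.03006645] [ 0.56995367 -0.06031767  0.0519277 ]
 top 45 [ 0.55381714 -0.07509474  0.04784111]
 blue 347 [0.39314932 0.22705449 0.02819098] [0.55411813 0.27542859 0.05132923]
 hubtop 28 [0.51859577 0.25375902 0.05055603]
 all 1667 [0.6390932  0.19796268] [ 0.9373025  -0.34851689] -0.2614240286941942 0.12965567312221196
((0.5754913091659546, 0.2159547209739685), (0.07073888182640076, 0.38898080587387085), 65.61392974853516)
side brass 94 [ 0.54561465 -0.06632849  0.04465589] [ 0.53389659 -0.08362388  0.03022976] [ 0.56342475 -0.0577442   0.05076388]
 top 37 [ 0.54768007 -0.07144441  0.04844286]
 blue 16 [0.3884722  0.22907624 0.04730359] [0.54252982 0.27773563 0.05082952]
 hubtop 7 [0.47455201 0.25389832 0.05044185]
 all 1427 [0.46818072 0.26115303] [-0.99131752  0.13148981] -0.08000519370735724 0.08539522181341996
((0.4657424986362457, 0.26205652952194214), (0.04872797429561615, 0.1651977300643921), 79.94526672363281)
```

```bash
python3 - <<'E'
from h import *
import pickle
# wrench: handle dir ~ angle pi-0.13
for n,p,a in(("bolt",(0.545,-0.07,.24),np.pi/2),("wr",(.465,.262,.24),np.pi/2-.13)):
    best=None
    for aa in(a,a-np.pi):
        try:
            q=ctrl.inverse_kinematics(p,down(aa))
        except Exception as e: q=None
        print(n,aa,q)
        if q is not None and(best is None or abs(q[5])<abs(best[1][5])):best=(aa,q)
    ctrl.move_j(best[1]);ctrl.sleep(.3)
    f=ctrl.grab_frame("wrist");pickle.dump(f,open(n+".pkl","wb"))
    P=cloud(f);print(ctrl.state()["clock"],px(f,p[:2]+(.05,)))
    cv2.imwrite(f"pics/{n}.png",cv2.resize(f["frame"][:,:,::-1],(784,588)))
E
```

```text
bolt 1.5707963267948966 [ 0.16734486  0.25770607 -0.18156593  0.         -1.13152432 -1.73814119]
bolt -1.5707963267948966 [ 0.16734486  0.25770607 -0.18156593  0.         -1.13152432  1.40345147]
2.7083 [279.5262931  186.84443593]
wr 1.4407963267948967 [ 0.81716936  0.23082749 -0.21808522  0.         -1.12188362 -2.51796569]
wr -1.7007963267948965 [ 0.81716936  0.23082749 -0.21808522  0.         -1.12188362  0.62362697]
4.35 [279.28542738 187.35098195]
```

View pics/bolt.png

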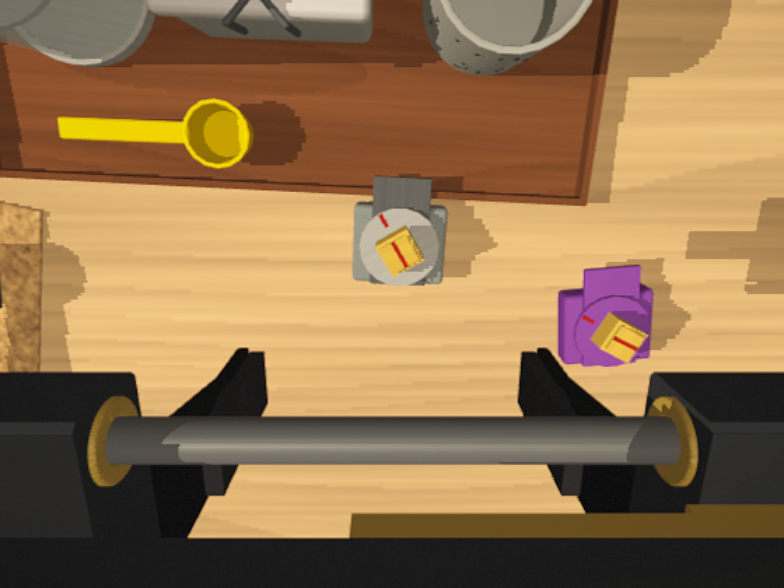

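View pics/wr.png

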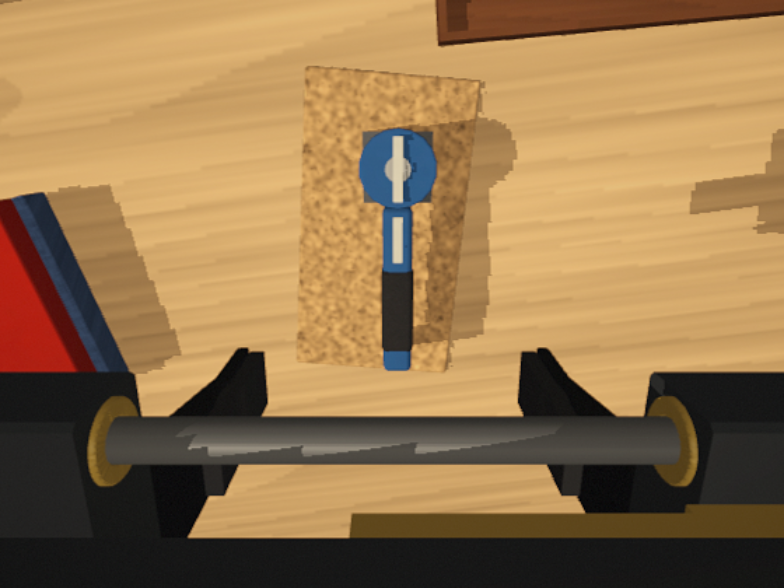

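The wrist view of the bolt has +x up and +y left. The grey steel flange with its brass square is at (400,248), with a red rim mark at (383,220); the purple look-alike is at (620,335). The grey one is the target. The wrench view shows the hub at (398,170) and the free end at (397,368), with the handle straight.

```bash
cat >> h.py <<'E'
def onplane(f,uv,z):
    uv=np.atleast_2d(uv).astype(float)
    r=np.c_[(uv[:,0]-f["cx"])/f["fx"],(uv[:,1]-f["cy"])/f["fy"],np.ones(len(uv))]@f["rotation"].T
    return f["origin"]+r*((z-f["origin"][2])/r[:,2])[:,None]
E
python3 - <<'E'
from h import *
import pickle
f=pickle.load(open("bolt.pkl","rb"));P=cloud(f);hsv=cv2.cvtColor(f["frame"],cv2.COLOR_RGB2HSV)
v,u=np.mgrid[:420,:560]
nb=np.hypot(u-286,v-177)<36
cols=(hsv[...,1]>110)&(hsv[...,2]>60)
red=nb&cols&((hsv[...,0]<6)|(hsv[...,0]>172))
print("z heights",np.unique(np.round(P[nb][:,2],3),return_counts=True))
for zl,zh in((.0475,.06),(.043,.06),):
    t=nb&(P[...,2]>zl)&(P[...,2]<zh)
    X=P[t];print(t.sum(),X.mean(0),cv2.minAreaRect(X[:,:2].astype(np.float32)))
n,lab,st,ce=cv2.connectedComponentsWithStats(red.astype(np.uint8))
for i in range(1,n):
    if st[i,4]>3:
        z=.049 if ce[i][1]>165 else .028
        X=onplane(f,np.argwhere(lab==i)[:,::-1],z)[:,:2];m=X.mean(0);V=np.linalg.svd(X-m)[2][0]
        print("red",st[i,4],ce[i],m,np.degrees(np.arctan2(V[1],V[0])))
fl=nb&(abs(P[...,2]-.028)<.0025);X=P[fl][:,:2];print("flange",len(X),cv2.minEnclosingCircle(X.astype(np.float32)))
# purple
pu=(hsv[...,0]>130)&(hsv[...,0]<160)&cols&np.isfinite(P[...,2]);print("purple",P[pu].min(0),P[pu].max(0))
hi=(P[...,2]>.01)&(v<260);print("obst")
sc=(hsv[...,0]>25)&(hsv[...,0]<32)&(hsv[...,1]>200)&(u<190)&(v<130);print("scoop",P[sc].min(0),P[sc].max(0))
c=f["frame"][100:270,200:480,::-1];cv2.imwrite("pics/boltc.png",cv2.resize(c,None,fx=2.8,fy=2.8,interpolation=cv2.INTER_CUBIC))
f=pickle.load(open("wr.pkl","rb"));P=cloud(f);hsv=cv2.cvtColor(f["frame"],cv2.COLOR_RGB2HSV)
blue=(hsv[...,0]>95)&(hsv[...,0]<125)&(hsv[...,1]>100)&(u>240)&(u<330)&(v<270)&(v>80)
t=(u>250)&(u<320)&(v<270)&(v>85)&(P[...,2]>.036)
print("z",np.unique(np.round(P[t][:,2],3),return_counts=True))
X=P[t];
hub=t&(v<148);h=np.array(cv2.minEnclosingCircle(P[hub][:,:2].astype(np.float32))[0]);print("hub",h,cv2.minEnclosingCircle(P[hub][:,:2].astype(np.float32))[1])
b=t&(v>155);B=P[b][:,:2];m=B.mean(0);V=np.linalg.svd(B-m)[2][0];print("bar",m,V,np.degrees(np.arctan2(V[1],V[0])),"len",((B-h)@V).min(),((B-h)@V).max(),"off",np.cross(V,m-h))
co=(hsv[...,0]>8)&(hsv[...,0]<22)&(abs(P[...,2]-.004)<.002);
n,lab,st,ce=cv2.connectedComponentsWithStats(co.astype(np.uint8));i=1+st[1:,4].argmax()
print("mat",st[i],cv2.minAreaRect(P[lab==i][:,:2].astype(np.float32)))
E
```

```text
z heights (array([-0.002, -0.001, -0.   ,  0.001,  0.002,  0.016,  0.017,  0.018,
        0.019,  0.02 ,  0.021,  0.022,  0.023,  0.024,  0.025,  0.026,
        0.027,  0.028,  0.029,  0.03 ,  0.031,  0.032,  0.033,  0.034,
        0.035,  0.036,  0.037,  0.038,  0.039,  0.04 ,  0.041,  0.042,
        0.043,  0.044,  0.045,  0.046,  0.047,  0.048,  0.049,  0.05 ,
        0.051,    nan]), array([ 14, 129, 240,  97,   6,   7,   9,  53, 211, 296, 116,  25,  97,
       174,  73,  85, 485, 846, 293,  43,   6,   5,   5,   7,   6,   4,
         6,   7,   5,   6,   8,   1,  10,  11,  62, 115,  60, 106, 195,
       100,  11,  14]))
412 [ 0.55030509 -0.07553664  0.04902145] ((0.5496916770935059, -0.07630530744791031), (0.02208491414785385, 0.020308462902903557), 33.920921325683594)
665 [ 0.5508952  -0.07541063  0.04782604] ((0.5501294136047363, -0.07547833770513535), (0.0243934765458107, 0.024006251245737076), 29.62361717224121)
red 27 [273.48148148 157.07407407] [ 0.56916186 -0.06418221] -150.02435898293615
red 36 [285.02777778 181.44444444] [ 0.54985903 -0.07509255] -150.47649768074393
flang
[... 242 characters left out ...]
, 0.045, 0.046, 0.047,
       0.048, 0.049, 0.05 , 0.051, 0.052, 0.053, 0.054, 0.055, 0.056]), array([   1,    1,    1,    1,    3,    1,    2,   13,   84,  301, 1001,
       1817, 1159,  299,  138,  133,   78,    5]))
hub [0.52413547 0.24980128] 0.02510276809334755
bar [0.44212602 0.2606246 ] [-0.99141683  0.1307389 ] 172.48770718690068 len 0.030923377303402676 0.13880161628739168 off -8.600663604408504e-06
mat [  212    47   131   219 18843] ((0.47801673412323, 0.267715722322464), (0.11997474730014801, 0.21977189183235168), 77.94975280761719)<stdin>:30: DeprecationWarning: Arrays of 2-dimensional vectors are deprecated. Use arrays of 3-dimensional vectors instead. (deprecated in NumPy 2.0)
```

View pics/boltc.png

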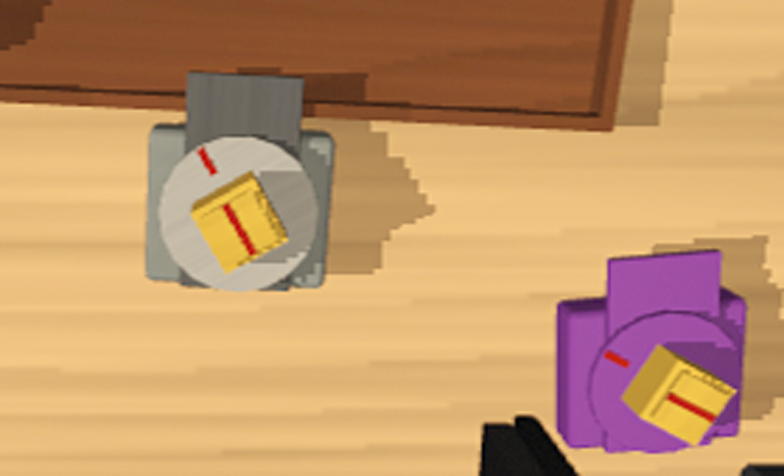

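The enlarged crop confirms it: the grey steel flange with the brass head is the target and its purple twin is not. The bolt is at (0.5505, −0.0755), turned 29.8°. The handle will start at 209.8° on the robot's side. Next I grasp the wrench.

```bash
cat >> h.py <<'E'
B=np.array([.5505,-.0755]); TH0=np.radians(209.8)
HUB=np.array([.52414,.2498]); THM=np.radians(172.49)
def fr(th): return down(th+np.pi/2-2*np.pi)
def u(th): return np.array([np.cos(th),np.sin(th)])
def grip_at(c,th,z,r=.09): return np.r_[c+r*u(th),z]
def S():
    s=ctrl.state();return s
E
python3 - <<'E'
from h import *
import pickle
p=grip_at(HUB,THM,.12);ctrl.line_to(p,fr(THM),rate=.25)
hit=ctrl.line_to(grip_at(HUB,THM,.040),rate=.1,max_force=10);print(hit,S()["tcp_pos"])
ctrl.close(50);s=S();print(s["finger_gap"],s["gripper_force"])
ctrl.line_to(grip_at(HUB,THM,.16),rate=.15)
ctrl.sleep(.2);s=S();print(s["clock"],s["tcp_pos"],s["contact_force"],s["wrist_torque"])
ctrl.movep(grip_at(B,TH0,.16),fr(TH0));ctrl.sleep(.3)
f=ctrl.grab_frame("wrist");pickle.dump(f,open("held.pkl","wb"));s=S();print(s["clock"],s["tcp_pos"],s["contact_force"],s["wrist_torque"],s["joints"])
cv2.imwrite("pics/held.png",cv2.resize(f["frame"][:,:,::-1],(784,588)))
P=cloud(f);hsv=cv2.cvtColor(f["frame"],cv2.COLOR_RGB2HSV)
v,uu=np.mgrid[:420,:560]
t=(P[...,2]>.145)&(v<230)&(uu>200)&(uu<360)&np.isfinite(P[...,2])
X=P[t];d=(X[:,:2]-s["tcp_pos"][:2])@(-u(TH0));l=(X[:,:2]-s["tcp_pos"][:2])@np.array([-np.sin(TH0),np.cos(TH0)])
h=(d>.055)&(d<.13);print("hub",h.sum(),cv2.minEnclosingCircle(X[h][:,:2].astype(np.float32)),"z along d")
for a,b in((.02,.045),(.045,.06),(.065,.08),(.08,.1),(.1,.115)):
    k=(d>a)&(d<b);print(a,b,k.sum(),np.median(X[k][:,2]) if k.any() else 0,np.median(l[k]) if k.any() else 0)
E
```

```text
False [0.43539483 0.26199934 0.04063855]
0.019733976753811874 49.996890015900135
8.1917 [0.43452662 0.26115911 0.15895219] [ 0.01743951  0.79519082 -2.43600574] [-0.07551858  0.32929468 -0.01406768]
9.9667 [ 0.47257057 -0.11976728  0.16000691] [ 0.7050446   0.4315862  -3.18012143] [-0.18311683  0.27836964 -0.01084125] [ 8.57689969e-02  2.33274723e-01 -4.39158872e-01  4.11574297e-05
 -8.98338131e-01  2.00602067e+00]
hub 18778 ((0.5485934615135193, -0.0757003128528595), 0.03433173894882202) z along d
0.02 0.045 1818 0.16952164803568642 -0.00010946723025962361
0.045 0.06 2120 0.16948231334184488 -0.000125470490440605
0.065 0.08 4445 0.16913214399878937 -0.0004968579550641243
0.08 0.1 8773 0.169356482465882 -0.000502457085300039
0.1 0.115 4088 0.16902505712209923 -0.0002064343664125402
```

View pics/held.png

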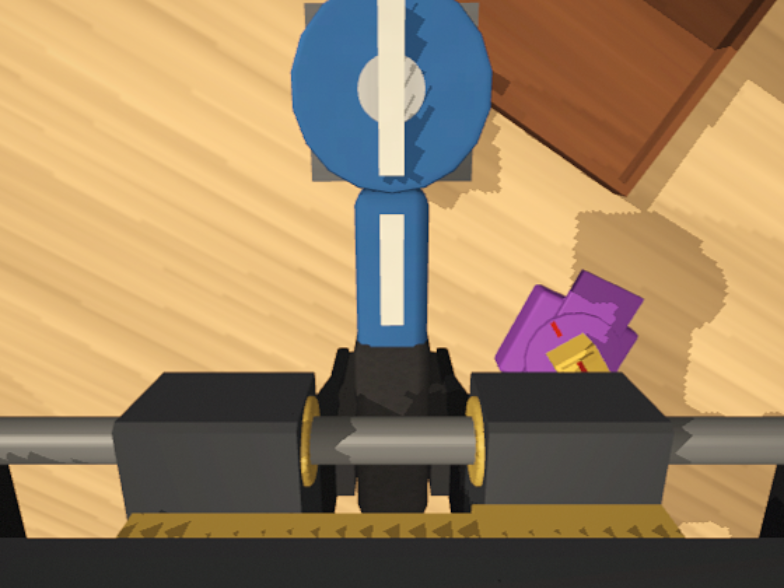

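The wrench is held level, with the head at (391,88) in line with the handle. The grip is good, so I correct for the hub offset and descend.

```bash
python3 - <<'E'
from h import *
import pickle
f=pickle.load(open("held.pkl","rb"))
h=onplane(f,[(391/1.4,88/1.4)],.169)[0,:2];e=h-B;print("hub",h,"err mm",e*1e3)
c=B-np.clip(e,-.002,.002)
ctrl.line_to(grip_at(c,TH0,.095),rate=.15)
s0=S();print(s0["contact_force"])
hit=ctrl.line_to(grip_at(c,TH0,.0645),rate=.03,max_force=8)
s=S();print(hit,s["clock"],s["tcp_pos"],s["contact_force"]-s0["contact_force"],s["wrist_torque"]-s0["wrist_torque"])
E
```

```text
hub [ 0.55102626 -0.07434664] err mm [0.52625803 1.15336207]
[-0.22311862  0.2253133  -1.54019377]
False 11.7167 [ 0.47210854 -0.12136993  0.06471245] [ 0.26427401 -0.10652112 -1.99604412] [-0.08577063  0.14468722 -0.06922772]
```

It slid on freely to within about 0.5 mm of the seat. Next I seat it gently and turn, monitoring the torque.

```bash
cat >> h.py <<'E'
C=B-np.array([.00053,.00115])
def mz(s,s0):
    F=s["contact_force"]-s0["contact_force"];r=s["tcp_pos"][:2]-C
    return (s["wrist_torque"]-s0["wrist_torque"])[2]+r[0]*F[1]-r[1]*F[0]
E
python3 - <<'E'
from h import *
import json
s0=S()
hit=ctrl.line_to(grip_at(C,TH0,.0615),rate=.02,max_force=5)
s=S();z=s["tcp_pos"][2];print("seat",hit,z,s["contact_force"]-s0["contact_force"])
z=max(z,.0625)
ctrl.line_to(grip_at(C,TH0,z),rate=.02);s0=S()
json.dump({k:np.asarray(s0[k]).tolist() for k in("contact_force","wrist_torque")},open("s0.json","w"))
th=TH0;hist=[];trip=None
while th>TH0-1.2:
    th-=.035;ctrl.line_to(grip_at(C,th,z),fr(th),rate=.045)
    s=S();m=mz(s,s0);F=s["contact_force"]-s0["contact_force"]
    hist.append(m);print("%.3f %.2f m=%.2f F=%s"%(TH0-th,s["clock"],m,np.round(F,1)))
    if abs(m)>.55:break
    if np.linalg.norm(F)>30:print("force");break
json.dump({"th":th,"z":z},open("th.json","w"))
E
```

```text
seat True 0.06255131783507377 [-1.41927206 -1.13147051  9.0657046 ]
0.035 12.43 m=-0.07 F=[ 0.2 -0.7 -0.6]
0.070 12.68 m=-0.23 F=[-0.7  0.8  0.7]
0.105 12.93 m=-0.08 F=[-0.1 -0.2  0.5]
0.140 13.18 m=-0.04 F=[ 0.1 -0.5  1.9]
0.175 13.43 m=-0.12 F=[0.4 0.8 1.3]
0.210 13.68 m=-0.12 F=[-0.6  0.1 -0. ]
0.245 13.93 m=-0.10 F=[-0.3  0.1  1.3]
0.280 14.18 m=-0.16 F=[-0.1  0.8  1.4]
0.315 14.43 m=-0.15 F=[-0.2  0.5  1.3]
0.350 14.68 m=-0.09 F=[ 0.  -0.1  2.2]
0.385 14.93 m=-0.06 F=[-1.1 -0.6  0.9]
0.420 15.18 m=-0.08 F=[-1.4  0.2  1.1]
0.455 15.43 m=-0.17 F=[-0.8  0.4  2.4]
0.490 15.68 m=-0.17 F=[-1.1  0.8  1.9]
0.525 15.93 m=-0.27 F=[-1.7  1.9  2.3]
0.560 16.18 m=-0.27 F=[-2.4  1.5  2.5]
0.595 16.43 m=-0.13 F=[-2.2  1.   2.2]
0.630 16.68 m=-0.16 F=[-2.6  1.5  2.4]
0.665 16.93 m=-0.10 F=[-1.7  1.5  1.9]
0.700 17.18 m=-0.06 F=[-1.7  2.3  2.1]
0.735 17.43 m=-0.05 F=[-3.   3.3  1.4]
0.770 17.68 m=-0.10 F=[-2.7  4.8  2.6]
0.805 17.93 m=0.06 F=[-2.   4.3  2.5]
0.840 18.18 m=0.61 F=[-2.9  1.   2.1]
```

```bash
python3 - <<'E'
from h import *
import json,pickle
s0={k:np.array(v) for k,v in json.load(open("s0.json")).items()};d=json.load(open("th.json"));th,z=d["th"],d["z"]
for i in range(9):
    th-=.025;ctrl.line_to(grip_at(C,th,z),fr(th),rate=.04)
    s=S();m=mz(s,s0);F=s["contact_force"]-s0["contact_force"];print("%.3f %.2f m=%.2f F=%s"%(TH0-th,s["clock"],m,np.round(F,1)))
    if np.linalg.norm(F)>30 or m>1.3:print("stop");break
json.dump({"th":th,"z":z},open("th.json","w"))
f=ctrl.grab_frame("wrist");pickle.dump(f,open("trip.pkl","wb"))
cv2.imwrite("pics/trip.png",cv2.resize(f["frame"][:,:,::-1],(784,588)))
E
```

```text
0.865 18.43 m=0.56 F=[-2.9  1.7  2.9]
0.890 18.68 m=0.59 F=[-3.1  1.9  2.5]
0.915 18.93 m=0.60 F=[-3.9  2.   2.6]
0.940 19.18 m=0.63 F=[-3.6  1.6  3.5]
0.965 19.43 m=0.59 F=[-2.7  2.   3.6]
0.990 19.68 m=0.63 F=[-3.3  2.7  3.7]
1.015 19.93 m=0.55 F=[-3.8  3.2  3.7]
1.040 20.18 m=0.70 F=[-3.8  1.8  3.4]
1.065 20.43 m=0.61 F=[-3.9  3.4  3.1]
```

View pics/trip.png

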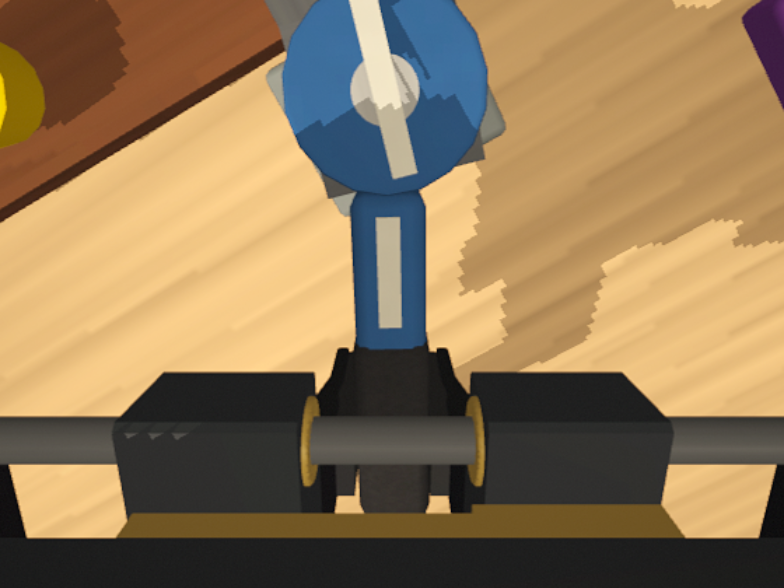

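The picture shows the white pointer running (365,0)–(405,178), about 0.22 rad off the handle's line at (389,218–328). The torque is on its plateau, so the handle has tripped and is well short of 0.42. I now ease back into the socket's play and lift off.

```bash
python3 - <<'E'
from h import *
import json,pickle
s0={k:np.array(v) for k,v in json.load(open("s0.json")).items()};d=json.load(open("th.json"));th,z=d["th"],d["z"]
for i in range(9):
    th+=.0375;ctrl.line_to(grip_at(C,th,z),fr(th),rate=.045)
    s=S();m=mz(s,s0);F=s["contact_force"]-s0["contact_force"];print("%.3f m=%.2f F=%s"%(TH0-th,m,np.round(F,1)))
    if m<-.35:print("stop");break
s1=S()
hit=ctrl.line_to(grip_at(C,th,z+.026),rate=.05,max_force=9)
s=S();print("lift",hit,s["tcp_pos"][2],s["contact_force"]-s1["contact_force"])
json.dump({"th":th,"z":z},open("th.json","w"))
if not hit:
    ctrl.line_to(grip_at(C,th,.16),rate=.15)
    # look back at bolt and at the held wrench
    ctrl.line_to(grip_at(C,th,.16,.09+.09),rate=.2);ctrl.sleep(.2)
    f=ctrl.grab_frame("wrist");pickle.dump(f,open("off.pkl","wb"));print(S()["clock"],px(f,(*B,.04)))
    cv2.imwrite("pics/off.png",cv2.resize(f["frame"][:,:,::-1],(784,588)))
E
```

```text
1.028 m=0.57 F=[-4.8  3.6  3.6]
0.990 m=0.64 F=[-4.1  3.1  3.1]
0.953 m=0.63 F=[-4.   2.1  2.2]
0.915 m=0.67 F=[-3.2  1.8  3.4]
0.878 m=0.50 F=[-1.9  1.8  3.5]
0.840 m=0.61 F=[-3.1  1.   2.6]
0.803 m=0.04 F=[-3.7  4.3  2.3]
0.765 m=-0.16 F=[-2.   4.8  2.4]
0.728 m=-0.22 F=[-2.3  4.7  2. ]
lift True 0.06511363728140272 [ 4.6688804  -2.38272339 -9.3237296 ]
```

```bash
ls -la pics
```

```text
total 3120
drwxr-xr-x 2 agent agent   4096 Dec  3 09:41 .
drwxr-xr-x 3 agent agent   4096 Dec  3 09:41 ..
-rw-r--r-- 1 agent agent 597979 Dec  3 09:37 a.png
-rw-r--r-- 1 agent agent 562216 Dec  3 09:37 b.png
-rw-r--r-- 1 agent agent 415405 Dec  3 09:38 bolt.png
-rw-r--r-- 1 agent agent 296205 Dec  3 09:39 boltc.png
-rw-r--r-- 1 agent agent 436925 Dec  3 09:40 held.png
-rw-r--r-- 1 agent agent 419736 Dec  3 09:41 trip.png
-rw-r--r-- 1 agent agent 443008 Dec  3 09:38 wr.png
```

The lift stopped on side friction: a lateral contact of about 5 N. The moment is about zero once its bias is allowed for. I relieve the lateral force with a small shift and then lift.

```bash
python3 - <<'E'
from h import *
import json,pickle
s0={k:np.array(v) for k,v in json.load(open("s0.json")).items()};d=json.load(open("th.json"));th,z=d["th"],d["z"]
c=C.copy()
print(S()["tcp_pos"]-grip_at(C,th,z))
for i in range(6):
    s=S();F=s["contact_force"]-s0["contact_force"];print(i,np.round(F,1),"m %.2f"%mz(s,s0),s["tcp_pos"][2])
    L=F[:2]
    if np.linalg.norm(L)<1.2:break
    c=c+.0005*L/np.linalg.norm(L)
    ctrl.line_to(grip_at(c,th,.0645),fr(th),rate=.02);ctrl.sleep(.1)
print("shift",(c-C)*1e3)
s1=S()
hit=ctrl.line_to(grip_at(c,th,.0645+.026),rate=.04,max_force=12)
s=S();print("lift",hit,s["clock"],s["tcp_pos"][2],s["contact_force"]-s0["contact_force"])
json.dump({"th":th,"z":z,"c":c.tolist()},open("th.json","w"))
if not hit:
    ctrl.line_to(grip_at(c,th,.16),rate=.15)
    ctrl.line_to(grip_at(c,th,.16,.09+.09),rate=.2);ctrl.sleep(.2)
    f=ctrl.grab_frame("wrist");pickle.dump(f,open("off.pkl","wb"));print(S()["clock"],px(f,(*B,.04)))
    cv2.imwrite("pics/off.png",cv2.resize(f["frame"][:,:,::-1],(784,588)))
E
```

```text
[-0.0003451   0.00051246  0.00256232]
0 [ 2.4  2.4 -7.3] m -0.24 0.06511363728140272
1 [ 0.8  3.2 -4.6] m -0.22 0.0640887277678365
2 [ 0.6  0.9 -5.5] m -0.10 0.06435978317982227
shift [0.47139329 0.83784088]
lift False 24.4667 0.09042948802623929 [ 2.33560551  1.48510725 -6.96117722]
25.9333 [279.63859393 -75.9659975 ]
```

It came off cleanly. Next I lay it back on the mat.

```bash
python3 - <<'E'
from h import *
import pickle
M=np.array([.478,.2677]);tm=np.radians(169);h=M-.058*u(tm)
ctrl.line_to(grip_at(h,tm,.14),fr(tm),rate=.2)
ctrl.line_to(grip_at(h,tm,.055),rate=.12);s0=S()
hit=ctrl.line_to(grip_at(h,tm,.0375),rate=.02,max_force=4);s=S()
print(hit,s["clock"],s["tcp_pos"],s["contact_force"]-s0["contact_force"])
ctrl.open();ctrl.line_to(grip_at(h,tm,.2),rate=.15)
ctrl.line_to(grip_at(h,tm,.24,.06),rate=.15);ctrl.sleep(.2)
f=ctrl.grab_frame("wrist");pickle.dump(f,open("laid.pkl","wb"))
cv2.imwrite("pics/laid.png",cv2.resize(f["frame"][:,:,::-1],(784,588)))
ctrl.move_j(ctrl.inverse_kinematics((.545,-.07,.24),down(-np.pi/2)));ctrl.sleep(.2)
f=ctrl.grab_frame("wrist");cv2.imwrite("pics/bolt2.png",cv2.resize(f["frame"][:,:,::-1],(784,588)));print(S()["clock"])
hsv=cv2.cvtColor(f["frame"],cv2.COLOR_RGB2HSV);v,uu=np.mgrid[:420,:560]
r=(np.hypot(uu-286,v-177)<36)&(hsv[...,1]>110)&(hsv[...,2]>60)&((hsv[...,0]<6)|(hsv[...,0]>172))
n,lab,st,ce=cv2.connectedComponentsWithStats(r.astype(np.uint8))
for i in range(1,n):
    if st[i,4]>3:
        X=onplane(f,np.argwhere(lab==i)[:,::-1],.028)[:,:2];m=X.mean(0)-B;V=np.linalg.svd(X-X.mean(0))[2][0]
        print(st[i,4],ce[i],"pos ang",np.degrees(np.arctan2(m[1],m[0])),np.hypot(*m),"line ang",np.degrees(np.arctan2(V[1],V[0])))
E
```

```text
True 29.2667 [0.44640993 0.27368692 0.03993888] [-1.74516787  0.18268295  6.23488598]
34.0583
23 [288.95652174 154.43478261] pos ang -5.5522370670557 0.02153118296306511 line ang 172.40776478899633
38 [286.65789474 181.42105263] pos ang -179.2777285834657 0.005091275894395152 line ang 173.5106470515976
```

View pics/laid.png

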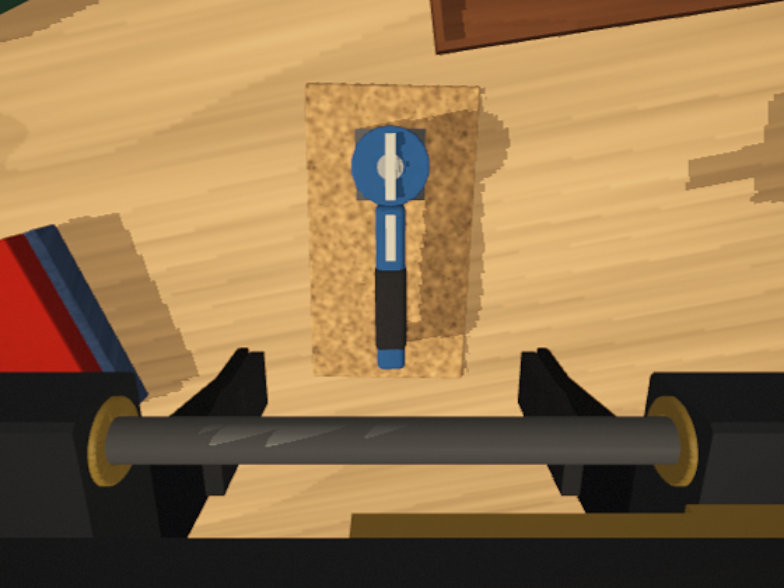

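View pics/bolt2.png

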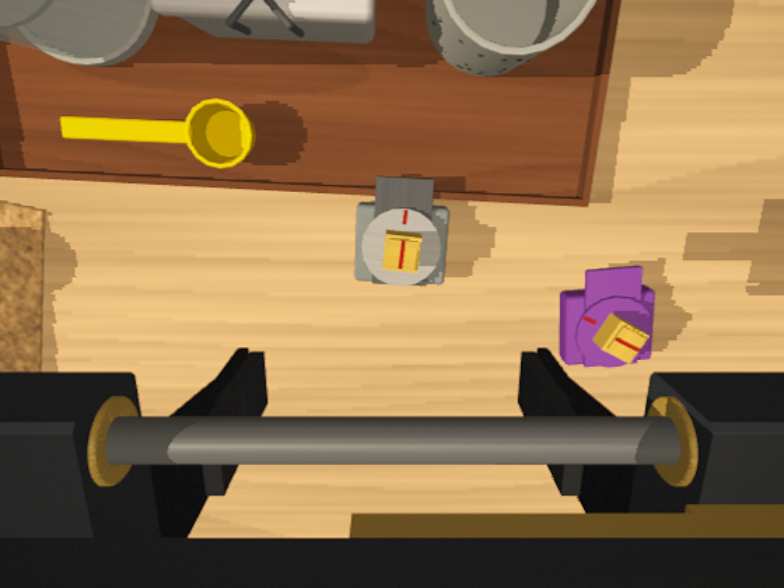

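The wrench lies flat and straight on the mat: hub (390,166), end (390,365). The bolt mark at (405,216) has turned about 0.64 rad, and the scoop, mug and tin are where they were. As a check that the bolt wasn't backed off, I compare the head's yaw at the trip with the bolt's yaw now.

```bash
python3 - <<'E'
from h import *
import pickle
for n,z,vm in(("held",.174,140),("trip",.078,140)):
    f=pickle.load(open(n+".pkl","rb"));hsv=cv2.cvtColor(f["frame"],cv2.COLOR_RGB2HSV);v,uu=np.mgrid[:420,:560]
    for nm,a,b in(("pointer",0,127),("handle line",152,236)):
        w=(hsv[...,1]<75)&(hsv[...,2]>120)&(uu>235)&(uu<310)&(v>a)&(v<b)
        if nm=="pointer": w&=(v<42)|(v>92)
        k,lab,st,ce=cv2.connectedComponentsWithStats(w.astype(np.uint8))
        L=[i for i in range(1,k) if st[i,4]>60 and st[i,2]<45]
        X=onplane(f,np.argwhere(np.isin(lab,L))[:,::-1],z)[:,:2];V=np.linalg.svd(X-X.mean(0))[2][0]
        print(n,nm,st[L].tolist(),np.degrees(np.arctan2(V[1],V[0]))%180)
print("cmd handle at trip",np.degrees(TH0-1.065)%180)
E
```

```text
held pointer [[267, 1, 26, 41, 838], [270, 93, 19, 33, 626]] 29.977737541838536
held handle line [[271, 153, 18, 80, 1431]] 30.03163481882848
trip pointer [[249, 1, 39, 41, 891], [272, 93, 27, 34, 656]] 163.08623281657924
trip handle line [[268, 155, 19, 80, 1402]] 150.26852485002527
cmd handle at trip 148.77999481856733
```

The head's yaw at the trip was −16.9° and the bolt now reads about −6.7°. That roughly 10° gap is a little over the socket's 7.7° free play plus measurement error, and the torque vanished on easing at the same angle where it had risen. I see no sign that the bolt was backed off.

```bash
python3 -c "
from station import ctrl
print(ctrl.hand_in(),ctrl.state()['clock'])"
```

```text
the job is handed in; nothing more can be done
the job is handed in; nothing more can be done
```

The job is handed in: the bolt was turned about 0.64 rad until it came up tight, the handle tripped about 0.22 rad, and the wrench lies straight on its mat; the first lift stuck at about 9 N until I shifted it 1 mm, and the final bolt angle is good to only about 2–3°.

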